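Level, lock and load the pharmacy balance

TASK

Get the balance ready for its calibration check. On its front left foot (left as the robot sees it), turn the knob until the bubble lies inside the small circle of the round level, then turn the wider lock ring below that knob clockwise until it is tight, leaving the bubble centred. Then stand the steel check weight gently and upright in the middle of the weighing pan, without disturbing the other things on the bench.

Things in the scene. Friction and masses are not known exactly. Their poses are not given: they have to be found in the camera images.
- balance: White top-pan balance, fixed to the bench, on a cast base with three feet, about 330 (x) by 370 mm (y). Origin: on the bench under its middle; x points from its front (towards the robot) to its back, y to its left. Front feet at x -135, y +-150 mm. Housing: x -88 to 105, y +-100 mm, 70 mm high, 60 at the front deck. The right front foot has a like knob and ring, already set and locked: they do not move.
- knob_centre (a point): Middle (on the axis, half-way up) of the black fluted knob on the left front foot: 36 mm diameter, 24 high, top at 92 mm; axis vertical. Turned clockwise from above it moves the bubble 8 mm per rad along (-0.447, 0.894) in the balance's x, y; anticlockwise moves it back. 0.05 N m of friction; stays where left. It starts 0.85 to 1.45 rad short of level (turn clockwise) and stops 1.8 rad either side of level.
- ring_centre (a point): Middle (same axis, half-way up) of the steel lock ring under the knob: fluted disc, 58 mm diameter, 16 high, underside at 40 mm; 12 mm below the knob (a 28 mm collar between them). The base's lug below is 68 mm in diameter, top at 26 mm. It turns apart from the knob, about 0.1 N m of friction, stays where left. A black line on its top meets a black line on the lug's front when tight.
- lock_ring (a joint): Turn of the lock ring in rad, growing clockwise from above: 1.6 = tight, against its hard stop, where it stays and clamps the knob so that it no longer turns (from about 1.4 on); it starts loose, between 0.3 and 0.7, where the knob turns freely.
- level_centre (a point): Middle of the glass of the round spirit level (50 mm diameter, on the left half of the balance's front deck); the thin black circle about it has 8.5 mm radius.
- bubble (a point): Centre of the pale bubble (12 mm diameter) in the level. It starts 7 to 12 mm off the middle.
- pan: Round steel weighing pan, fixed, 90 mm diameter, 5 mm thick. Origin: the middle of its top surface, 85 mm above the bench; 35 mm behind the balance's origin.
- weight_centre (a point): Half-way up the loose steel check weight (0.5 kg), standing on a grey pad 4 mm thick left of the balance: 70 mm high; body of 38 mm diameter from its underside to 48 mm, then a neck of 13 mm, then a round head of 24 mm diameter from 61 to 70 mm. Its z axis runs up its length; the underside is 35 mm below this point.
- amber_bottle: Bystander: capped amber glass bottle, 56 mm diameter, 120 mm high; origin at its underside.
- mortar: Bystander: white porcelain mortar, 112 mm across the rim, 70 mm high, its pestle lying in it; origin at its underside.
- tub: Bystander: small white lidded tub, 52 mm diameter, 50 mm high; origin at its underside.
Mind the look-alikes: they are no part of the job. Leave any orange or pink look-alike of the part that bears weight_centre alone.

How it is judged:
On the way, in this order (a step that is already met when the one before it is completed fails the run):
1. the bubble lies inside the circle and the knob has been let go, with the lock ring still loose (horizontal distance between bubble and level_centre below 0.0025 m and value of joint lock_ring below 1 rad and contact force between the fingers and balance below 0.1 N), for 0.2 s.
2. the lock ring has been turned tight with the bubble still inside the circle (value of joint lock_ring above 1.48 rad and horizontal distance between bubble and level_centre below 0.0025 m), for 0.2 s.
3. the check weight stands on the pan (horizontal distance between weight_centre and pan below 0.012 m and z of weight_centre in the frame of pan below 0.038 m and angle between weight_centre's own z axis and vertical below 0.08 rad and contact force between weight and pan above 3 N), for 0.2 s.
At the end, for the whole second after the job is handed in: The bubble's centre is within 2.5 mm of the level's middle (the whole bubble inside the circle), the lock ring is tight (within 0.12 rad of its stop), and the check weight stands upright, released and at rest on the pan, its axis within 12 mm of the pan's middle (all of step 2 and horizontal distance between weight_centre and pan below 0.012 m and z of weight_centre in the frame of pan between 0.032 and 0.038 m and angle between weight_centre's own z axis and vertical below 0.08 rad and linear speed of weight below 0.02 m/s); the robot touches nothing.
It fails at once if the weight is dropped or pressed hard on the pan (over 60 N) (contact force between weight and pan above 60 N).
It fails at once if a bystander is moved by more than 20 mm (distance of any of amber_bottle, mortar, tub from where it was at the start of the episode above 0.02 m).
It also fails if it takes over 64 s, if anything falls off the work surface, if the arm or the gripper's body presses on something with over 40 N, if the wrist force passes 120 N, or if a joint passes its speed limit or range.

ROBOT

A 6-joint arm with a two-finger parallel gripper is mounted at the origin on the work surface. World frame = base frame: x ahead of the robot, y to its left, z up, the work surface at z = 0. Lengths are in m, angles in rad, forces in N, time in s.
With the tool pointing down it reaches from about 0.275 to 0.825 m from the base axis. Payload 5.2 kg.
Tool frame: the origin (TCP) lies midway between the tips of the shut fingers; the grasp point (between the pads) lies 19 mm behind it; x points along the fingers, z is the direction in which the jaws open and shut, and the axes are right-handed (so a half turn about x gives the same grasp; the last joint's range is limited). The gripper opens to 93 mm and grips with 3 to 60 N. Pads are 15 mm wide; open, the fingers measure 128 mm over their backs; the gripper's body (75 mm by 188 mm) begins 65 mm behind the grasp point.
Start: joints at [1.012, 0.259, 1.535, -0, 1.348, -0.203], TCP at [0.192, 0.516, 0.219] pointing down, gripper open.
Joint ranges: [-3.14, 3.14], [-0.91, 2.08], [0.19, 2.58], [-1.22, 4.36], [0.22, 2.71], [-3.12, 3.12]. Speed limits (rad/s): [2.57, 2.57, 3.14, 3.14, 3.14, 3.14].

INTERFACE

Orientations are given as a unit quaternion [w, x, y, z].
In Python, from rig import status, read_camera, camera_params, robot gives the robot as it stands. The module is installed in compiled form; this text tells all that it offers.
- The arm moves only by the tool arm_command, never from a script. Its argument "targets" is a list that holds one entry, the list of rows, each a list of 6 numbers: the shift along the tool's x, y, z normalised to -1 to 1, where 1 is 0.05 m, then the turn, a rotation vector about the tool's x, y, z normalised to -1 to 1, where 1 is 0.12 rad. In form: [[[dx, dy, dz, rx, ry, rz], ...]]. A call has 1 to 20 rows; each row shifts and turns the commanded pose from where the row before left it, along the tool's axes as they then stand; what a row does not reach is not made up. A row lasts 1/10 s, in which the tool goes at most 50 mm and 8.59 degrees, less where a joint would pass 70% of its speed; a pose out of reach is approached as far as the arm can. A call with a number of a shift or a turn outside -1 to 1 is refused whole. A call with a gripper value outside its range is refused whole. "hand" is the gripper command: -1 is shut, 1 is fully open, values between are in proportion, set as the call begins (left out, the last holds). The fingers move at their own pace and stop on an object; "squeeze" is the grip in N (left out, the last holds). Time passes only in rows, so rows that do not move let the fingers close. It gives the time, the measured TCP pose, the force and the opening at its end, in the units of the state.
- status.get_obs(): the state, without advancing time (a new reading comes with each control period).
- read_camera(name): name is "side" or "top"; returns the picture (420x560x3 uint8, red, green, blue); there is no depth.
- camera_params(name): a dict with "fx", "fy", "cx", "cy" (pixels), "k1" (the pictures are not rectified: a ray, as slopes to the right and down, at radius r is drawn at 1 + k1 r^2 times it, then the intrinsics apply), "rvec" (rotation vector, rad) and "tvec" (3), from world to camera coordinates, as OpenCV has them. Camera axes: x right, y down, z forward; pixel columns grow to the right and rows downward; lengths in m; the calibration is good to about 2 mm. A picture is of the moment at which its call begins. camera_params takes no time and is no camera call.
- robot.close_job(): hands the job in, once; it reports no verdict.
The state is a dict: "t": time; "qpos": joint angles; "qd": joint speeds; "effort": joint torques, N m; "tool_pos": TCP position; "orientation": TCP orientation; "contact_force": force on the tool from outside, world axes, zero at the start; "moment": the same for the moment, N m; "width": finger opening in m.
Only numpy, scipy, OpenCV 4.12 (cv2) and the standard library are available. Lean on these libraries where they do the work, as an engineer would, in place of code of your own. Each camera call takes 0.05 s, during which the arm holds its last target.

## Working session

There is one attempt and no reset: what is moved stays moved. The work goes in short steps, Python scripts to look and compute and a tool call to move; the robot and the scene stay as the last step left them, time stands still between calls to the robot, and variables do not carry over. Pictures are saved under pics/ and viewed, and the job is handed in when it is done.

Besides the shell and the picture viewer there is one more tool, called after "Request:" as a command line: name --argument value ..., lists and objects as JSON in quotes. arm_command: Moves the arm, as the interface text tells. Scaled input: -1 to 1 covers 0.05 m each way for a shift and 0.12 rad each way for a turn. Its arguments: {"type":"object","properties":{"targets":{"type":"array"},"hand":{"type":"number"},"squeeze":{"type":"number"}},"required":["targets"]}

```bash
mkdir -p pics
python3 - <<'E'
from rig import status, read_camera, camera_params
import cv2
print(status.get_obs())
for n in("side","top"):
    print(n,camera_params(n))
    im=read_camera(n); cv2.imwrite(f"pics/{n}0.png",cv2.resize(im[:,:,::-1],(784,588),interpolation=cv2.INTER_CUBIC)); cv2.imwrite(f"pics/{n}0raw.png",im[:,:,::-1])
E
```

```text
{'t': 0.0, 'qpos': array([ 1.01219744e+00,  2.59351426e-01,  1.53606689e+00, -3.60735582e-06,
        1.34798596e+00, -2.02777981e-01]), 'qd': array([-0.00024606, -0.00090995, -0.0009485 , -0.00088896,  0.00010484,
       -0.00056215]), 'effort': array([-1.94463471e-03, -4.37307215e+01, -2.84003735e+01,  7.16917100e-02,
        4.13324253e-02, -1.95960424e-04]), 'tool_pos': array([0.19127545, 0.51509574, 0.21781967]), 'orientation': array([ 0.58000585, -0.40387453,  0.58118239,  0.40336784]), 'contact_force': array([ 0.38103627, -0.25091171, -0.25506712]), 'moment': array([ 0.05343786, -0.00251222, -0.00207478]), 'width': 0.09295767173889045}
side {'fx': 390.4417150687342, 'fy': 390.4417150687342, 'cx': 279.0970108390931, 'cy': 215.37518396200076, 'k1': -0.06304686466059967, 'rvec': array([ 0.3445672 , -2.65141861,  1.39890715]), 'tvec': array([0.50012311, 0.11756241, 1.17269757])}
top {'fx': 462.06782240870507, 'fy': 462.06782240870507, 'cx': 277.9338401211177, 'cy': 218.87267400687864, 'k1': -0.05851790549568503, 'rvec': array([ 2.1536881 , -2.16817589,  0.0948571 ]), 'tvec': array([0.04056135, 0.52515987, 1.19257444])}
```

View pics/side0.png

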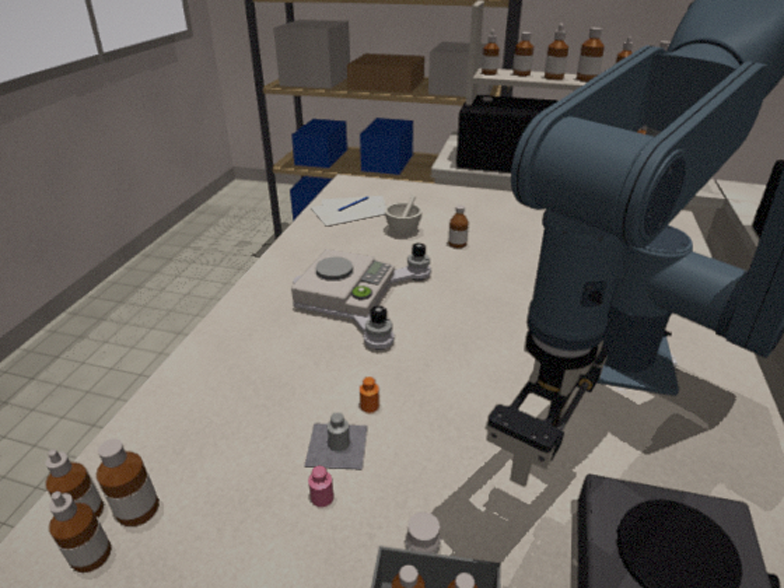

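View pics/top0.png

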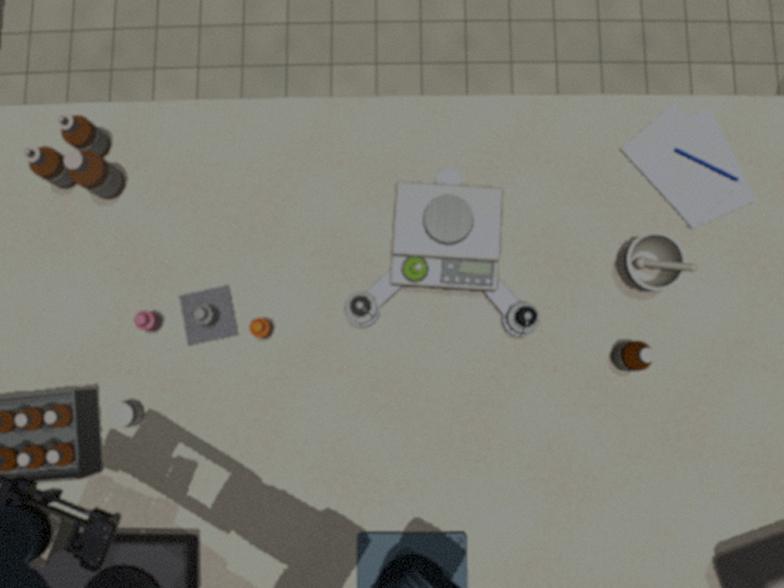

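The side and top views show the balance, the left foot (top view ~(361,307)/1.4), the steel weight on its pad (205,315)/1.4 with orange and pink look-alikes beside it. I'll enlarge the crops.

```bash
cat > h.py <<'E'
import numpy as np,cv2
from scipy.spatial.transform import Rotation as R
from rig import status, read_camera, camera_params
def proj(n,P):
    c=camera_params(n);K=np.array([[c['fx'],0,c['cx']],[0,c['fy'],c['cy']],[0,0,1]])
    return cv2.projectPoints(np.atleast_2d(np.array(P,float)),c['rvec'],c['tvec'],K,np.array([c['k1'],0,0,0]))[0].reshape(-1,2)
def back(n,uv,z):
    c=camera_params(n);K=np.array([[c['fx'],0,c['cx']],[0,c['fy'],c['cy']],[0,0,1]])
    p=cv2.undistortPoints(np.array([[uv]],float),K,np.array([c['k1'],0,0,0])).ravel()
    Rm=cv2.Rodrigues(c['rvec'])[0];o=-Rm.T@c['tvec'];d=Rm.T@np.array([p[0],p[1],1])
    return o+d*(z-o[2])/d[2]
def crop(im,x0,y0,w,h,s,name):
    c=cv2.resize(im[y0:y0+h,x0:x0+w],None,fx=s,fy=s,interpolation=cv2.INTER_CUBIC)
    if c.ndim==3 : pass
    for k in range(0,w,10): cv2.putText(c,str(x0+k) if k%20==0 else '|',(k*s,8),0,0.35,(0,0,255),1)
    for k in range(10,h,10): cv2.putText(c,str(y0+k)+'-',(0,k*s+4),0,0.35,(0,0,255),1)
    cv2.imwrite(name,c)
E
python3 - <<'E'
from h import *
t=cv2.imread('pics/top0raw.png');s=cv2.imread('pics/side0raw.png')
crop(t,236,115,160,135,5,'pics/c1.png')
crop(t,235,170,80,70,8,'pics/c2.png')
crop(s,200,170,120,90,6,'pics/c3.png')
crop(t,80,190,130,70,6,'pics/c4.png')
crop(s,200,250,100,120,5,'pics/c5.png')
E
```

```text
(no output)
```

View pics/c1.png

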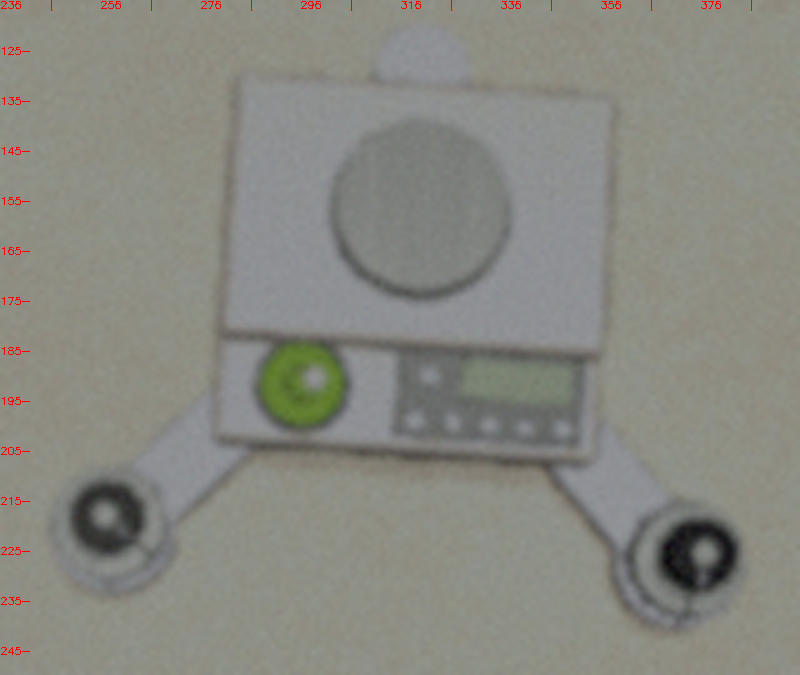

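View pics/c2.png

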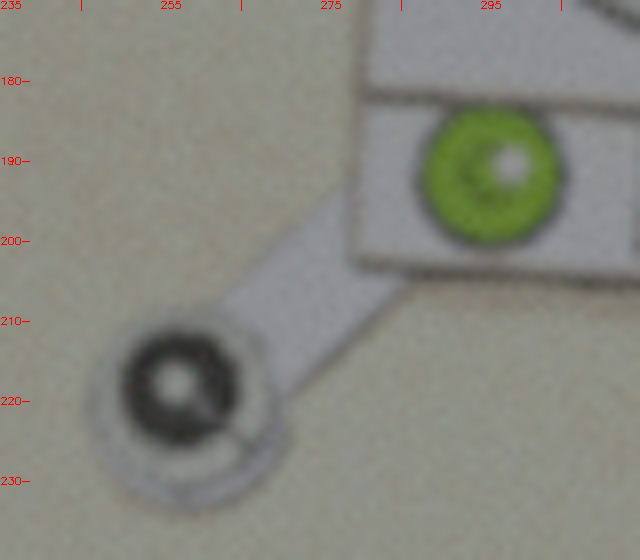

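View pics/c3.png

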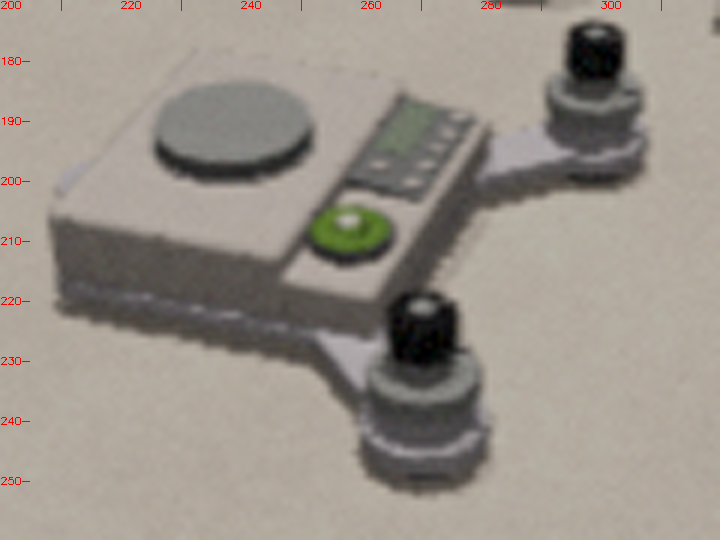

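View pics/c4.png

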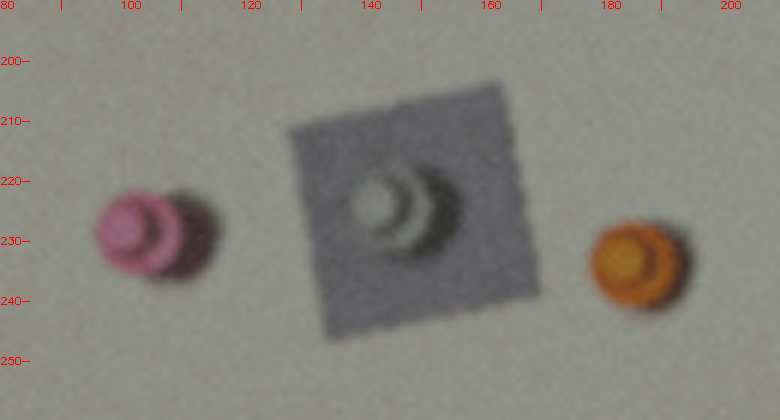

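View pics/c5.png

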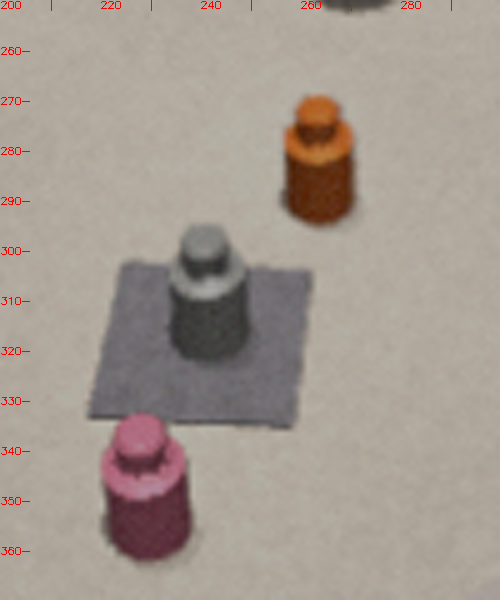

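```bash
cat > fit.py <<'E'
from h import *
from scipy.optimize import least_squares
B=np.array([[-135,150,92],[-135,-150,92],[35,0,85],[-88,100,60],[-88,-100,60],[105,100,70],[105,-100,70]])/1e3
T=np.array([[257.1,218.2],[375.7,225.3],[319.9,156.4],[278.8,202.4],[353.2,207.2],[283.4,129.4],[358.4,134.4]])-0.0
Sd=np.array([[270.2,220.5],[299.3,175.3],[238.7,190.2]])
def W(p,B): 
    c,s=np.cos(p[2]),np.sin(p[2]);return np.c_[p[0]+c*B[:,0]-s*B[:,1],p[1]+s*B[:,0]+c*B[:,1],B[:,2]]
def mul(p):
    return W(p[:3],B)
f=lambda p:np.r_[(proj('top',W(p,B))-T).ravel(),(proj('side',W(p,B[:3]))-Sd).ravel()]
r=least_squares(f,[.65,0,0],loss='soft_l1');p=r.x
if __name__=='__main__':
    print(p,np.round(f(p).reshape(-1,2),1).tolist())
    for n in 'top','side':
        q={'top':[(296.2,191.7),(298.9,190.4)],'side':[(258.3,208.3),(257.8,206.4)]}[n]
        for uv in q: print(n,back(n,uv,.065))
    print('knob',W(p,B[:3]))
    print('wt',back('top',(142.6,223.6),.074),back('side',(240.8,297.8),.074))
    print('orange',back('top',(183.8,233.6),.07),'pink',back('top',(100.8,228.4),.07))
    g=lambda q:np.r_[proj('top',q)[0]-(142.6,223.6),proj('side',q)[0]-(240.8,297.8)]
    print(least_squares(g,[.6,.4,.07]))
    g=lambda q:np.r_[proj('top',q)[0]-(296.2,191.7),proj('side',q)[0]-(258.3,208.3)]
    print(least_squares(g,[.6,.0,.07]).x)
E
python3 fit.py
```

```text
[ 0.64449481 -0.06919539 -0.07145652] [[-0.7, 0.1], [0.6, 0.7], [-0.1, -0.2], [-1.1, 0.3], [2.1, 0.5], [-0.9, -0.4], [0.9, -0.7], [0.0, 0.4], [-0.3, -0.1], [-0.2, -0.9]]
top [ 0.59147455 -0.01096201  0.065     ]
top [ 0.59480386 -0.01794452  0.065     ]
side [ 0.58858185 -0.00540242  0.065     ]
side [ 0.59355524 -0.01579091  0.065     ]
knob [[ 0.52054868  0.09006024  0.092     ]
 [ 0.49912996 -0.20917418  0.092     ]
 [ 0.67940549 -0.07169424  0.085     ]]
wt [0.51102978 0.3830813  0.074     ] [0.50815293 0.38977689 0.074     ]
orange [0.4850019 0.277063  0.07     ] pink [0.49973099 0.49372873 0.07      ]
     message: Both `ftol` and `xtol` termination conditions are satisfied.
     success: True
      status: 4
         fun: [ 6.169e-02  2.524e-01 -2.404e-01 -3.532e-02]
           x: [ 5.109e-01  3.847e-01  6.825e-02]
        cost: 0.06329724657326717
         jac: [[ 9.270e+00 -3.828e+02 -1.187e+02]
               [-3.869e+02  2.702e+00 -3.591e+01]
               [-3.923e+02 -1.387e+02 -2.530e+01]
               [-7.863e+01  2.948e+02 -2.917e+02]]
        grad: [ 7.995e-07  7.995e-07 -9.343e-07]
  optimality: 9.342636060338805e-07
 active_mask: [ 0.000e+00  0.000e+00  0.000e+00]
        nfev: 5
        njev: 5
[ 0.59153564 -0.01119452  0.06099037]
```

```bash
cat >> h.py <<'E'
def tool():
    o=status.get_obs();q=o['orientation'];Rm=R.from_quat([q[1],q[2],q[3],q[0]]).as_matrix();return o,Rm
def to(target,zyaw=None,prt=True):
    """shift in tool axes (units of 0.05 m) after a turn about tool x to jaw yaw zyaw; first levelling turn"""
    o,Rm=tool()
    yaw=np.arctan2(Rm[1,2],Rm[0,2])
    lv=np.cross(Rm[:,0],[0,0,-1]); 
    print('t',o['t'],'tcp',np.round(o['tool_pos'],4),'jaw yaw',round(yaw,3),'tilt(tool) /0.12',np.round(Rm.T@lv/.12,3),'q6',round(o['qpos'][5],3),'w',round(o['width'],4),'F',np.round(o['contact_force'],1),'M',np.round(o['moment'],2))
    if target is None:return
    if zyaw is not None: print('rx total units (pos=cw)',(yaw-zyaw)/.12)
    y=yaw if zyaw is None else zyaw
    z=np.array([np.cos(y),np.sin(y),0]);x=np.array([0,0,-1.]);yy=np.cross(z,x)
    d=np.array(target)-o['tool_pos']
    print('shift units',np.round(np.array([x@d,yy@d,z@d])/.05,3))
E
python3 - <<'E'
from h import *
from scipy.optimize import least_squares
to([.5205,.089,.17])
g=lambda q:np.r_[proj('top',[q[0],q[1],.092])[0]-(257.1,218.2),proj('side',[q[0],q[1],.092])[0]-(270.2,220.5)]
s=least_squares(g,[.5,.1]);print(s.x,s.fun)
for yw in (0.9,.5,0): to([.5205,.089,.17],yw)
E
```

```text
t 0.1 tcp [0.1913 0.5152 0.2179] jaw yaw 1.215 tilt(tool) /0.12 [-0.    -0.013 -0.003] q6 -0.203 w 0.0931 F [ 0.2 -0.   0.4] M [ 0.03 -0.    0.01]
shift units [ 0.958 -9.14  -5.696]
[0.5209676  0.08814311] [ 0.01532082 -0.0629772   0.06731818  0.06702675]
t 0.1 tcp [0.1913 0.5152 0.2179] jaw yaw 1.215 tilt(tool) /0.12 [-0.    -0.013 -0.003] q6 -0.203 w 0.0931 F [ 0.2 -0.   0.4] M [ 0.03 -0.    0.01]
rx total units (pos=cw) 2.6251127146661197
shift units [  0.958 -10.455  -2.584]
t 0.1 tcp [0.1913 0.5152 0.2179] jaw yaw 1.215 tilt(tool) /0.12 [-0.    -0.013 -0.003] q6 -0.203 w 0.0931 F [ 0.2 -0.   0.4] M [ 0.03 -0.    0.01]
rx total units (pos=cw) 5.958446047999454
shift units [  0.958 -10.636   1.692]
t 0.1 tcp [0.1913 0.5152 0.2179] jaw yaw 1.215 tilt(tool) /0.12 [-0.    -0.013 -0.003] q6 -0.203 w 0.0931 F [ 0.2 -0.   0.4] M [ 0.03 -0.    0.01]
rx total units (pos=cw) 10.12511271466612
shift units [ 0.958 -8.523  6.584]
```

Request:
arm_command --targets '[[[0,-0.2,-0.12,0,0,0],[0,-0.4,-0.25,0,0,0],[0,-0.6,-0.37,0,0,0],[0,-0.6,-0.37,0,0,0],[0,-0.6,-0.37,0,0,0],[0,-0.6,-0.37,0,0,0],[0,-0.6,-0.37,0,0,0],[0,-0.6,-0.37,0,0,0],[0,-0.6,-0.37,0,0,0],[0,-0.6,-0.37,0,0,0],[0,-0.6,-0.37,0,0,0],[0,-0.6,-0.37,0,0,0],[0.1,-0.6,-0.37,0,0,0],[0.2,-0.6,-0.37,0,0,0],[0.3,-0.6,-0.37,0,0,0],[0.2,-0.5,-0.35,0,0,0],[0.1,-0.24,-0.17,0,0,0],[0,0,0,0,0,0],[0,0,0,0,0,0]]]' --hand 0.4 --squeeze 15

```text
t: 2.0
tool_pos: [0.52, 0.0896, 0.1738]
orientation: [0.581, -0.403, 0.581, 0.404]
contact_force: [-1.0, 0.1, 1.0]
width: 0.0653
```

Run:
```python
from h import *
to([.521,.088,.070])
t=read_camera('top')[:,:,::-1].copy();s=read_camera('side')[:,:,::-1].copy()
crop(t,220,150,110,100,6,'pics/d1.png');crop(s,210,130,120,120,5,'pics/d2.png')
```

```text
t 2.0 tcp [0.52   0.0896 0.1738] jaw yaw 1.214 tilt(tool) /0.12 [ 0.     0.002 -0.007] q6 -1.256 w 0.0653 F [-1.   0.1  1. ] M [0.06 0.02 0.03]
shift units [ 2.076 -0.029 -0.024]
```

View pics/d1.png

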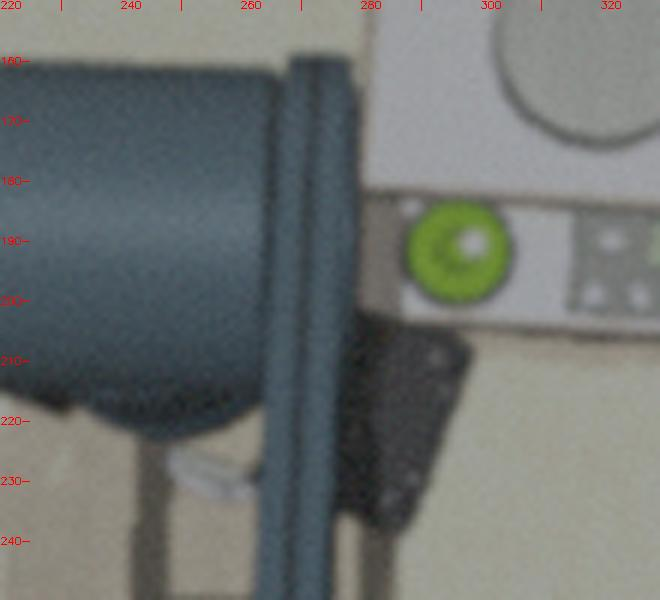

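View pics/d2.png

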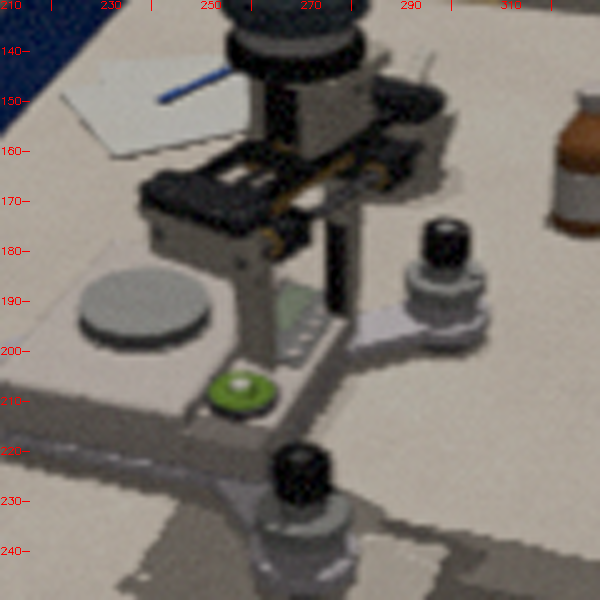

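Request:
arm_command --targets '[[[0.2,-0.03,-0.02,0,0,0],[0.4,0,0,0,0,0],[0.5,0,0,0,0,0],[0.5,0,0,0,0,0],[0.3,0,0,0,0,0],[0.2,0,0,0,0,0],[0.08,0,0,0,0,0],[0,0,0,0,0,0],[0,0,0,0,0,0]]]'

```text
t: 3.0
tool_pos: [0.5223, 0.0879, 0.0654]
orientation: [0.581, -0.404, 0.58, 0.403]
contact_force: [-0.6, 0.5, 0.7]
width: 0.0649
```

Run:
```python
from h import *
to([.521,.088,.064])
t=read_camera('top')[:,:,::-1].copy();s=read_camera('side')[:,:,::-1].copy()
crop(t,220,150,110,100,6,'pics/d1.png');crop(s,220,150,100,100,6,'pics/d3.png')
```

```text
t 3.0 tcp [0.5223 0.0879 0.0654] jaw yaw 1.215 tilt(tool) /0.12 [0.    0.004 0.011] q6 -1.259 w 0.0649 F [-0.6  0.5  0.7] M [-0.03  0.01 -0.05]
shift units [ 0.028  0.025 -0.007]
```

View pics/d3.png

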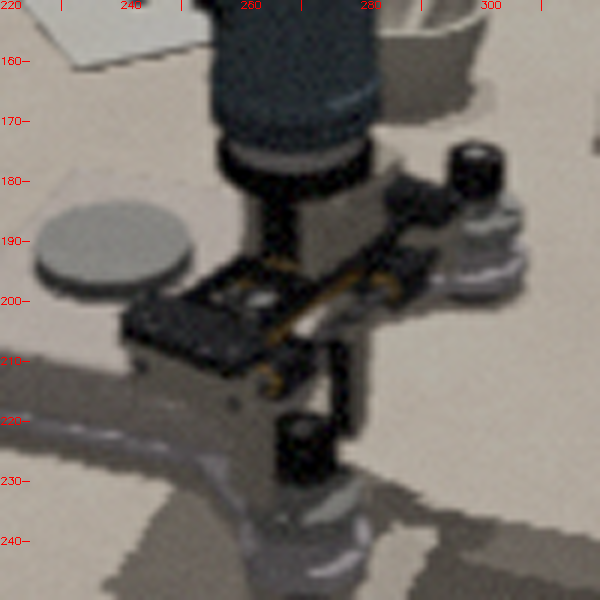

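Run:
```python
from h import *
o,Rm=tool();p=o['tool_pos']
for s in(-.0325,0,.0325): print(s,(p+s*Rm[:,2]).round(3),proj('side',[p+s*Rm[:,2],p+s*Rm[:,2]-.019*Rm[:,0]]).round(1).tolist(),)
print(proj('side',[.521,.088,.08]))
c=camera_params('side');print(-cv2.Rodrigues(c['rvec'])[0].T@c['tvec'])
```

```text
-0.0325 [0.511 0.057 0.066] [[276.3, 222.5], [276.2, 217.4]]
0 [0.522 0.088 0.066] [[270.0, 227.6], [269.9, 222.5]]
0.0325 [0.534 0.118 0.066] [[263.5, 232.9], [263.3, 227.7]]
[[270.33432901 223.81782783]]
[0.24889533 0.99961513 0.76025282]
```

View pics/d1.png

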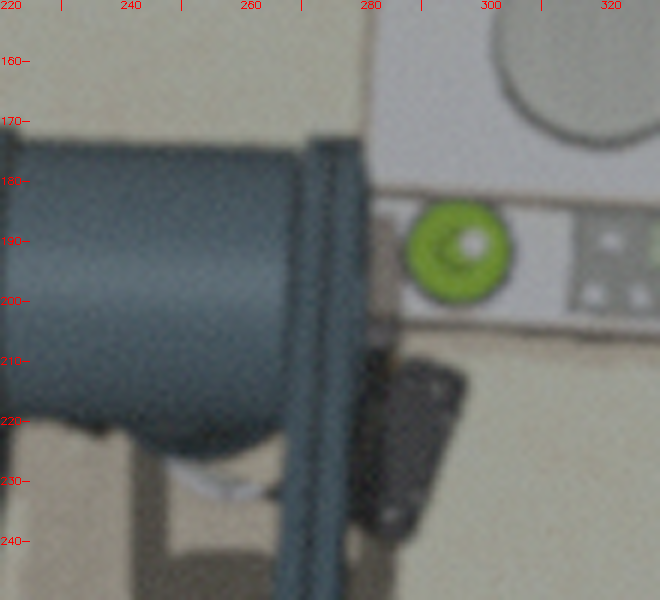

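The fingers straddle the knob (side view ~(263–276, 217–233)), and the bubble is still at about (298.8,190.5) against the level's middle at (296.3,191.8). I'll close and see.

Request:
arm_command --targets '[[[0,0,0,0,0,0],[0,0,0,0,0,0],[0,0,0,0,0,0],[0,0,0,0,0,0],[0,0,0,0,0,0],[0,0,0,0,0,0]]]' --hand -1 --squeeze 15

```text
t: 3.7
tool_pos: [0.5226, 0.0898, 0.0648]
orientation: [0.582, -0.403, 0.58, 0.404]
contact_force: [2.1, 9.4, -1.9]
width: 0.0357
```

Run:
```python
from h import *
to(None)
```

```text
t 3.7 tcp [0.5226 0.0898 0.0648] jaw yaw 1.214 tilt(tool) /0.12 [0.    0.032 0.005] q6 -1.259 w 0.0357 F [ 2.1  9.4 -1.9] M [ 1.35 -0.38 -0.09]
```

Request:
arm_command --targets '[[[0,0,0.04,0,0,0],[0,0,0.03,0,0,0],[0,0,0,0,0,0],[0,0,0,0,0,0]]]'

```text
t: 4.1
tool_pos: [0.5226, 0.0899, 0.0647]
orientation: [0.58, -0.404, 0.581, 0.403]
contact_force: [-1.5, -5.2, 2.6]
width: 0.0359
```

Request:
arm_command --targets '[[[0,0,-0.025,0.3,0,0],[0,0,0,0.6,0,0],[0,0,0,0.6,0,0],[0,0,0,0.6,0,0],[0,0,0,0.6,0,0],[0,0,0,0.6,0,0],[0,0,0,0.6,0,0],[0,0,0,0.6,0,0],[0,0,0,0.5,0,0],[0,0,0,0,0,0],[0,0,0,0,0,0]]]'

```text
t: 5.2
tool_pos: [0.5219, 0.089, 0.0647]
orientation: [0.673, -0.215, 0.674, 0.214]
contact_force: [-3.1, -4.4, 4.1]
width: 0.0358
```

Run:
```python
from h import *
to(None)
t=read_camera('top')[:,:,::-1].copy();s=read_camera('side')[:,:,::-1].copy()
cv2.imwrite('pics/top1raw.png',t)
crop(t,270,170,60,45,12,'pics/e1.png');crop(s,220,150,100,100,6,'pics/e2.png')
```

```text
t 5.2 tcp [0.5219 0.089  0.0647] jaw yaw 0.617 tilt(tool) /0.12 [-0.    -0.015  0.003] q6 -0.657 w 0.0358 F [-3.1 -4.4  4.1] M [-0.78  0.46 -0.06]
```

View pics/e1.png

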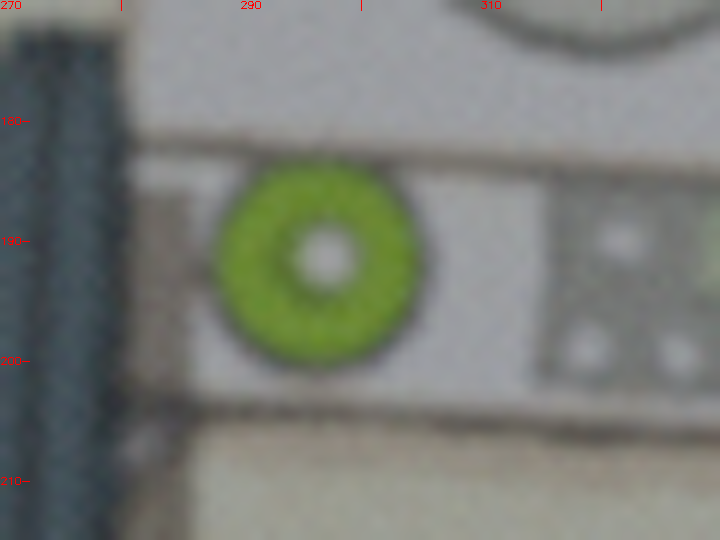

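View pics/e2.png

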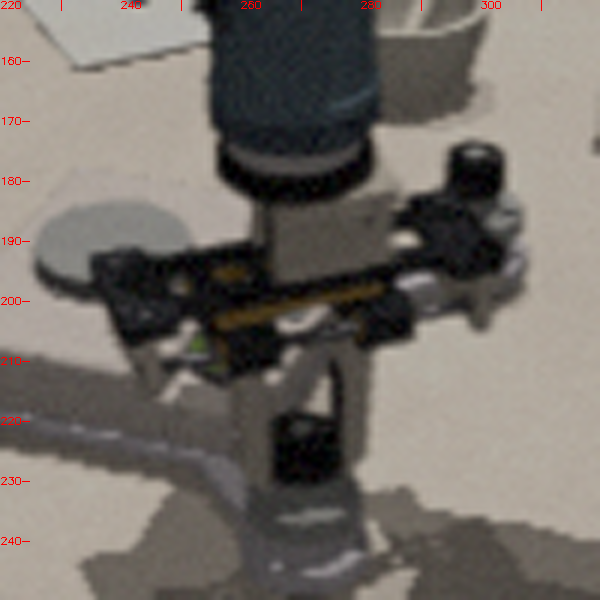

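```bash
cat >> h.py <<'E'
def bub(t,yaw=-.0715,p=True):
    """t BGR full top image. bubble offset in mm (world), via green disc"""
    S=8;x0,y0=280,178
    c=cv2.GaussianBlur(cv2.resize(t[y0:y0+28,x0:x0+34],None,fx=S,fy=S,interpolation=cv2.INTER_CUBIC),(0,0),4).astype(float)
    g=c[:,:,1]-c[:,:,0]
    m=(g>40).astype(np.uint8)
    n,l,st,_=cv2.connectedComponentsWithStats(m);k=1+np.argmax(st[1:,4])
    cs,_=cv2.findContours((l==k).astype(np.uint8),cv2.RETR_EXTERNAL,cv2.CHAIN_APPROX_NONE)
    ct=max(cs,key=cv2.contourArea);(e,ax,_)=cv2.fitEllipse(ct)
    fill=np.zeros_like(m);cv2.drawContours(fill,[ct],-1,1,-1);fill=cv2.erode(fill,np.ones((3*S,3*S)))
    w=np.clip(c[:,:,0]-60,0,None)*fill; w=w*(w>0.5*w.max());yy,xx=np.mgrid[:w.shape[0],:w.shape[1]]
    b=np.array([(w*xx).sum(),(w*yy).sum()])/w.sum()
    f=lambda q:(np.array(q)+.5)/S-.5+np.array([x0,y0])
    C,Bb=f(e),f(b);d=back('top',Bb,.063)-back('top',C,.063)
    cy,sy=np.cos(yaw),np.sin(yaw);db=np.array([cy*d[0]+sy*d[1],-sy*d[0]+cy*d[1]])*1e3
    print('level px',C.round(2),'ax',np.round(np.array(ax)/S,1),'bubble',Bb.round(2),'off balance mm',db.round(2),'norm',np.linalg.norm(db).round(2),'along',(db@[-.447,.894]).round(2))
E
python3 - <<'E'
from h import *
bub(cv2.imread('pics/top0raw.png'));bub(cv2.imread('pics/top1raw.png'))
E
```

```text
level px [296.02 191.36] ax [16.  16.1] bubble [298.53 190.14] off balance mm [ 3.6  -6.25] norm 7.21 along -7.2
level px [296.01 191.36] ax [16.3 16.3] bubble [296.86 190.95] off balance mm [ 1.22 -2.12] norm 2.45 along -2.44
```

Request:
arm_command --targets '[[[0,0,-0.02,0.3,0,0],[0,0,0,0.6,0,0],[0,0,0,0.6,0,0],[0,0,0,0.6,0,0],[0,0,0,0.45,0,0],[0,0,0,0,0,0],[0,0,0,0,0,0]]]'

```text
t: 6.0
tool_pos: [0.5214, 0.0888, 0.0647]
orientation: [0.698, -0.11, 0.699, 0.109]
contact_force: [-3.0, -4.9, 4.0]
width: 0.0354
```

Run:
```python
from h import *
to(None)
t=read_camera('top')[:,:,::-1].copy();bub(t)
```

```text
t 6.0 tcp [0.5214 0.0888 0.0647] jaw yaw 0.311 tilt(tool) /0.12 [ 0.    -0.007  0.005] q6 -0.353 w 0.0354 F [-3.  -4.9  4. ] M [-0.81  0.53 -0.01]
level px [295.99 191.35] ax [16.2 16.3] bubble [296.04 191.31] off balance mm [ 0.13 -0.11] norm 0.17 along -0.16
```

Request:
arm_command --targets '[[[0,0,0,0,0,0],[0,0,0,0,0,0],[0,0,0,0,0,0],[0,0,0,0,0,0],[0,0,0,0,0,0]]]' --hand 0.6

```text
t: 6.55
tool_pos: [0.5218, 0.0894, 0.0646]
orientation: [0.699, -0.109, 0.699, 0.109]
contact_force: [0.6, 0.8, 0.5]
width: 0.0706
```

Run:
```python
from h import *
to([.5213,.0903,.034])
t=read_camera('top')[:,:,::-1].copy();bub(t)
s=read_camera('side')[:,:,::-1].copy()
crop(s,220,150,100,100,6,'pics/f2.png')
```

```text
t 6.55 tcp [0.5218 0.0894 0.0646] jaw yaw 0.309 tilt(tool) /0.12 [-0.     0.001 -0.001] q6 -0.351 w 0.0706 F [0.6 0.8 0.5] M [-0.01  0.04 -0.01]
shift units [ 0.612  0.019 -0.003]
level px [296.   191.34] ax [16.2 16.3] bubble [296.04 191.3 ] off balance mm [ 0.11 -0.1 ] norm 0.15 along -0.14
```

View pics/f2.png

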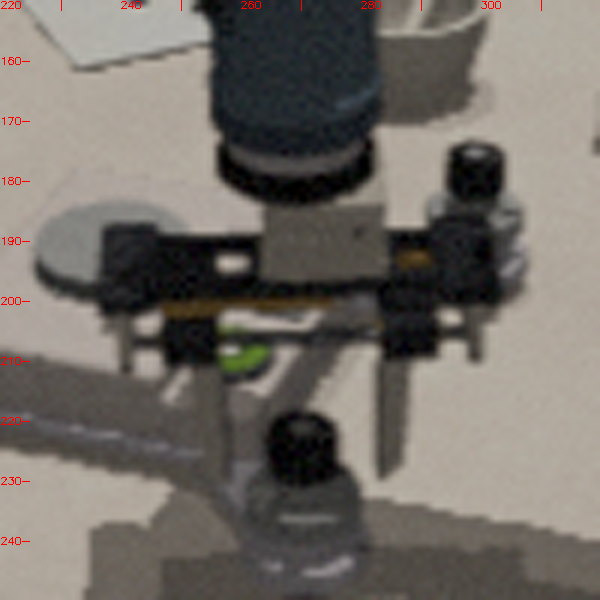

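The fingers are clear on both sides of the knob, centred on it (side view (270,224)), and the bubble stays centred (0.15 mm). Next I go down to the ring.

Request:
arm_command --targets '[[[0.1,0.02,0,0,0,0],[0.2,0,0,0,0,0],[0.2,0,0,0,0,0],[0.1,0,0,0,0,0],[0.01,0,0,0,0,0],[0,0,0,0,0,0],[0,0,0,0,0,0]]]'

```text
t: 7.35
tool_pos: [0.5216, 0.0902, 0.0343]
orientation: [0.699, -0.109, 0.699, 0.109]
contact_force: [-0.0, -0.3, 0.0]
width: 0.0747
```

Request:
arm_command --targets '[[[0,0,0,0,0,0],[0,0,0,0,0,0],[0,0,0,0,0,0],[0,0,0,0,0,0],[0,0,0,0,0,0]]]' --hand -1 --squeeze 25

```text
t: 7.85
tool_pos: [0.521, 0.0901, 0.0343]
orientation: [0.698, -0.109, 0.699, 0.109]
contact_force: [-1.6, -1.7, 3.6]
width: 0.0572
```

Run:
```python
from h import *
to([.5213,.0903,.034])
t=read_camera('top')[:,:,::-1].copy();bub(t)
s=read_camera('side')[:,:,::-1].copy()
crop(s,220,150,100,100,6,'pics/f3.png')
```

```text
t 7.85 tcp [0.521  0.0901 0.0343] jaw yaw 0.309 tilt(tool) /0.12 [ 0.    -0.005  0.001] q6 -0.349 w 0.0572 F [-1.6 -1.7  3.6] M [-0.31  0.6   0.09]
shift units [0.007 0.002 0.007]
level px [296.   191.36] ax [16.3 16.3] bubble [296.02 191.31] off balance mm [ 0.15 -0.05] norm 0.16 along -0.11
```

View pics/f3.png

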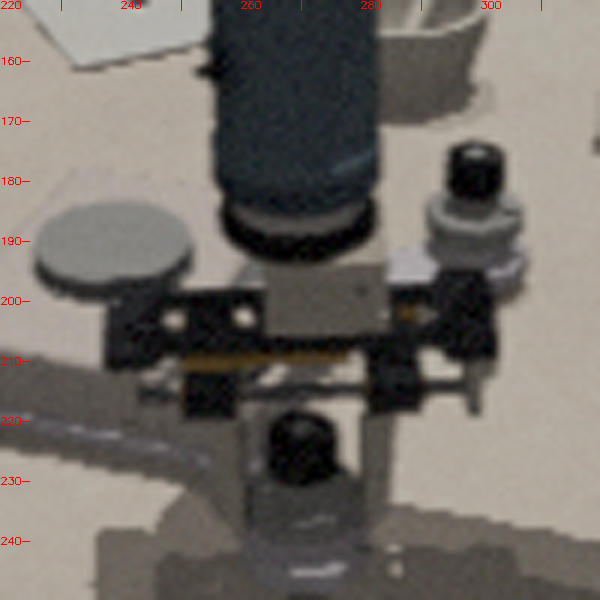

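The ring is gripped (57.2 mm) and the bubble hasn't moved. I turn clockwise.

Request:
arm_command --targets '[[[0,0,0,0.3,0,0],[0,0,0,0.5,0,0],[0,0,0,0.5,0,0],[0,0,0,0.5,0,0],[0,0,0,0.5,0,0],[0,0,0,0.5,0,0],[0,0,0,0.5,0,0],[0,0,0,0.5,0,0],[0,0,0,0.5,0,0],[0,0,0,0.5,0,0],[0,0,0,0.5,0,0],[0,0,0,0.5,0,0],[0,0,0,0.5,0,0],[0,0,0,0.5,0,0],[0,0,0,0,0,0]]]'

```text
t: 9.45
tool_pos: [0.5207, 0.0901, 0.0343]
orientation: [0.684, 0.178, 0.685, -0.178]
contact_force: [-3.6, -1.8, 4.8]
width: 0.0574
```

Run:
```python
from h import *
to(None)
t=read_camera('top')[:,:,::-1].copy();bub(t)
```

```text
t 9.45 tcp [0.5207 0.0901 0.0343] jaw yaw -0.509 tilt(tool) /0.12 [-0.    -0.008  0.007] q6 0.469 w 0.0574 F [-3.6 -1.8  4.8] M [-0.47  0.91 -0.07]
level px [295.96 191.36] ax [16.2 16.4] bubble [296.04 191.29] off balance mm [ 0.18 -0.19] norm 0.26 along -0.25
```

Request:
arm_command --targets '[[[0,0,0,0.4,0,0],[0,0,0,0.4,0,0],[0,0,0,0.4,0,0],[0,0,0,0,0,0]]]'

```text
t: 9.9
tool_pos: [0.5206, 0.0901, 0.0343]
orientation: [0.669, 0.226, 0.67, -0.227]
contact_force: [-4.9, -2.8, 7.8]
width: 0.0574
```

Run:
```python
from h import *
to(None)
```

```text
t 9.9 tcp [0.5206 0.0901 0.0343] jaw yaw -0.652 tilt(tool) /0.12 [ 0.    -0.009  0.008] q6 0.613 w 0.0574 F [-4.9 -2.8  7.8] M [-0.37  0.95 -0.09]
```

Request:
arm_command --targets '[[[0,0,0,0.4,0,0],[0,0,0,0.4,0,0],[0,0,0,0.4,0,0],[0,0,0,0,0,0]]]'

```text
t: 10.3
tool_pos: [0.521, 0.0906, 0.0342]
orientation: [0.652, 0.274, 0.652, -0.274]
contact_force: [-4.4, 0.6, 5.0]
width: 0.0577
```

Run:
```python
from h import *
to(None)
t=read_camera('top')[:,:,::-1].copy();bub(t)
```

```text
t 10.3 tcp [0.521  0.0906 0.0342] jaw yaw -0.795 tilt(tool) /0.12 [ 0.    -0.005  0.002] q6 0.755 w 0.0577 F [-4.4  0.6  5. ] M [-0.01  0.71  0.19]
level px [296.28 191.17] ax [15.3 16.6] bubble [296.03 191.3 ] off balance mm [-0.38  0.62] norm 0.73 along 0.72
```

Request:
arm_command --targets '[[[0,0,0,0.4,0,0],[0,0,0,0.4,0,0],[0,0,0,0,0,0]]]'

```text
t: 10.65
tool_pos: [0.5211, 0.0906, 0.0342]
orientation: [0.638, 0.304, 0.638, -0.304]
contact_force: [-3.4, 1.2, 4.9]
width: 0.0572
```

Run:
```python
from h import *
to(None)
t=read_camera('top')[:,:,::-1].copy();bub(t)
s=read_camera('side')[:,:,::-1].copy()
crop(s,220,180,90,80,8,'pics/g2.png');crop(t,230,170,100,75,8,'pics/g1.png')
```

```text
t 10.65 tcp [0.5211 0.0906 0.0342] jaw yaw -0.89 tilt(tool) /0.12 [ 0.    -0.005  0.001] q6 0.85 w 0.0572 F [-3.4  1.2  4.9] M [0.24 0.71 0.3 ]
level px [296.15 191.22] ax [15.8 16.5] bubble [296.03 191.3 ] off balance mm [-0.22  0.29] norm 0.36 along 0.36
```

View pics/g2.png

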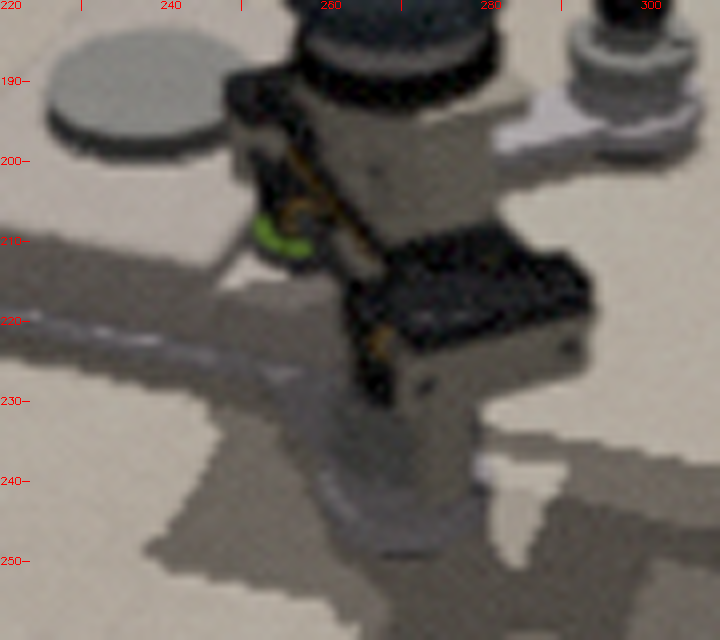

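View pics/g1.png

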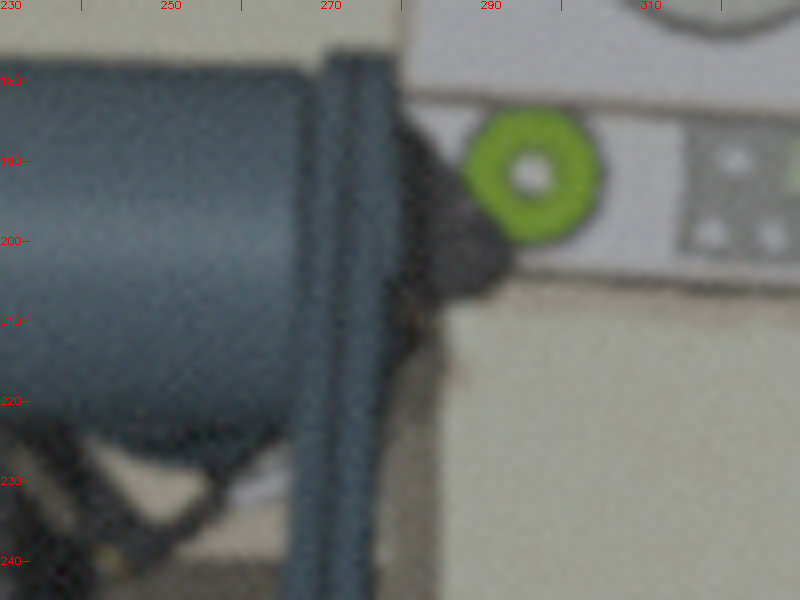

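Request:
arm_command --targets '[[[0,0,0,0,0,0],[0,0,0,0.4,0,0],[0,0,0,0.4,0,0],[0,0,0,0,0,0]]]' --squeeze 35

```text
t: 11.15
tool_pos: [0.521, 0.0906, 0.0341]
orientation: [0.623, 0.334, 0.623, -0.334]
contact_force: [-3.9, 2.3, 5.0]
width: 0.0573
```

Run:
```python
from h import *
to(None)
t=read_camera('top')[:,:,::-1].copy();bub(t)
```

```text
t 11.15 tcp [0.521  0.0906 0.0341] jaw yaw -0.985 tilt(tool) /0.12 [ 0.    -0.003  0.004] q6 0.946 w 0.0573 F [-3.9  2.3  5. ] M [0.26 0.8  0.74]
level px [296.05 191.34] ax [16.1 16.3] bubble [296.02 191.31] off balance mm [0.08 0.07] norm 0.1 along 0.03
```

Wrist torque has risen to 0.74 N m, so the ring is on its stop. I'll release and check the line.

Request:
arm_command --targets '[[[0,0,0,0,0,0],[0,0,0,0,0,0],[0,0,0,0,0,0],[0,0,0,0,0,0],[0,0,0,0,0,0]]]' --hand 0.6

```text
t: 11.7
tool_pos: [0.5216, 0.0901, 0.0341]
orientation: [0.623, 0.335, 0.623, -0.335]
contact_force: [0.9, -0.0, -0.3]
width: 0.0745
```

Request:
arm_command --targets '[[[-0.2,0,0,0,0,0],[-0.5,0,0,0,0,0],[-0.7,0,0,0,0,0],[-0.7,0,0,0,0,0],[-0.6,0,0,0,0,0],[-0.3,0,0,0,0,0],[0,0,0,0,0,0]]]'

```text
t: 12.4
tool_pos: [0.5232, 0.0903, 0.1876]
orientation: [0.625, 0.336, 0.621, -0.334]
contact_force: [0.1, 0.2, -0.4]
width: 0.0742
```

Run:
```python
from h import *
to([.511,.384,.17],1.2)
t=read_camera('top')[:,:,::-1].copy();bub(t)
s=read_camera('side')[:,:,::-1].copy()
crop(s,220,180,90,80,8,'pics/i2.png')
```

```text
t 12.4 tcp [0.5232 0.0903 0.1876] jaw yaw -0.987 tilt(tool) /0.12 [-0.     0.031 -0.044] q6 0.947 w 0.0742 F [ 0.1  0.2 -0.4] M [0.01 0.17 0.03]
rx total units (pos=cw) -18.224235150545894
shift units [0.352 2.355 5.387]
level px [298.23 190.68] ax [11.3 16.5] bubble [nan nan] off balance mm [nan nan] norm nan along nanh.py:43: RuntimeWarning: invalid value encountered in divide
  b=np.array([(w*xx).sum(),(w*yy).sum()])/w.sum()
```

View pics/i2.png

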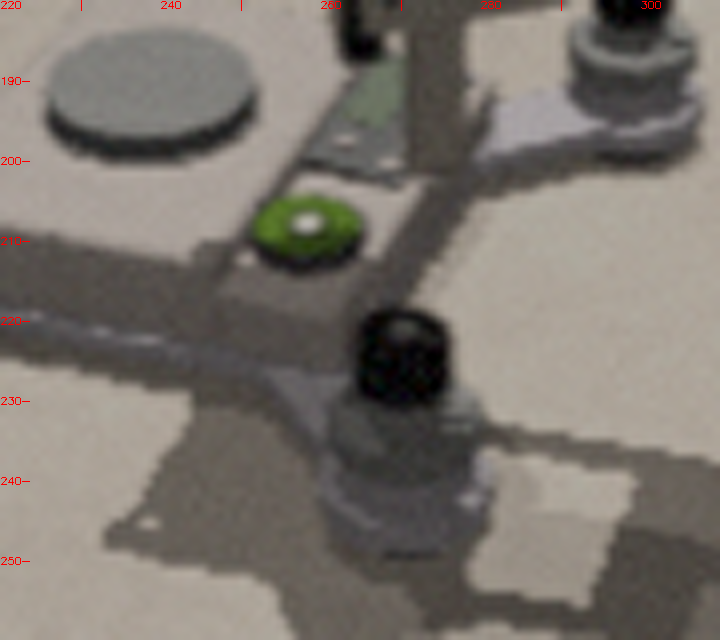

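Run:
```python
from h import *
from scipy.optimize import least_squares
g=lambda q:np.r_[proj('top',[q[0],q[1],.074])[0]-(142.6,223.6),proj('side',[q[0],q[1],.074])[0]-(240.8,297.8)]
s=least_squares(g,[.5,.4]);print(s.x,s.fun)
to([*s.x,.15])
```

```text
[0.50999905 0.38564047] [-0.99390013  0.40763213 -0.15209873 -1.37094577]
t 12.5 tcp [0.5212 0.0902 0.1842] jaw yaw -0.987 tilt(tool) /0.12 [-0.     0.002 -0.003] q6 0.947 w 0.0743 F [-0.  -0.2 -0.5] M [-0.05  0.15 -0.02]
shift units [ 0.685  3.069 -5.053]
```

Request:
arm_command --targets '[[[0,0.1,-0.17,0,0,0],[0,0.2,-0.33,0,0,0],[0,0.3,-0.5,0,0,0],[0,0.3,-0.5,0,0,0],[0,0.3,-0.5,0,0,0],[0,0.3,-0.5,0,0,0],[0,0.3,-0.5,0,0,0],[0,0.3,-0.5,0,0,0],[0,0.3,-0.5,0,0,0],[0,0.3,-0.5,0,0,0],[0,0.27,-0.4,0,0,0],[0,0.13,-0.2,0,0,0],[0,0.07,-0.15,0,0,0],[0,0,0,0,0,0],[0,0,0,0,0,0]]]' --hand 0.5

```text
t: 14.0
tool_pos: [0.5089, 0.3959, 0.1838]
orientation: [0.623, 0.335, 0.623, -0.335]
contact_force: [0.5, 0.0, -0.1]
width: 0.07
```

Run:
```python
from h import *
to([.51,.3855,.018])
t=read_camera('top')[:,:,::-1].copy();bub(t)
s=read_camera('side')[:,:,::-1].copy()
crop(s,190,200,125,125,6,'pics/j2.png');crop(t,235,185,80,60,9,'pics/j1.png')
```

```text
t 14.0 tcp [0.5089 0.3959 0.1838] jaw yaw -0.987 tilt(tool) /0.12 [0.    0.003 0.008] q6 1.476 w 0.07 F [ 0.5  0.  -0.1] M [0.   0.08 0.01]
shift units [ 3.316 -0.095  0.186]
level px [296.01 191.34] ax [16.2 16.3] bubble [296.03 191.29] off balance mm [ 0.13 -0.04] norm 0.14 along -0.09
```

View pics/j1.png

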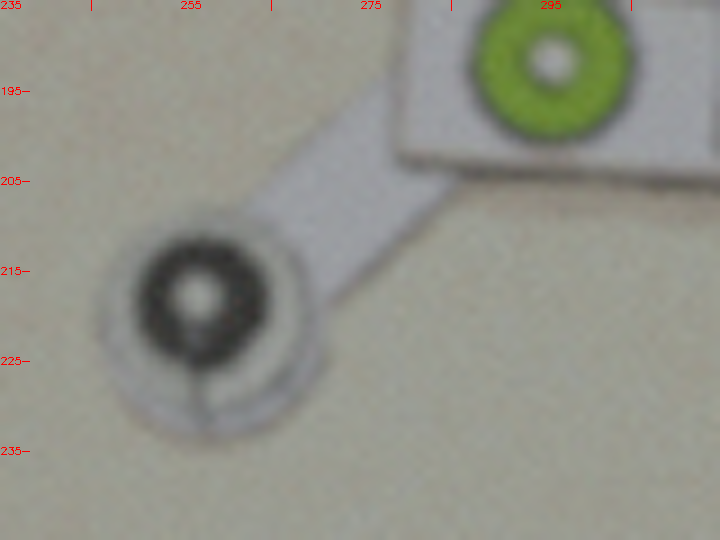

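View pics/j2.png

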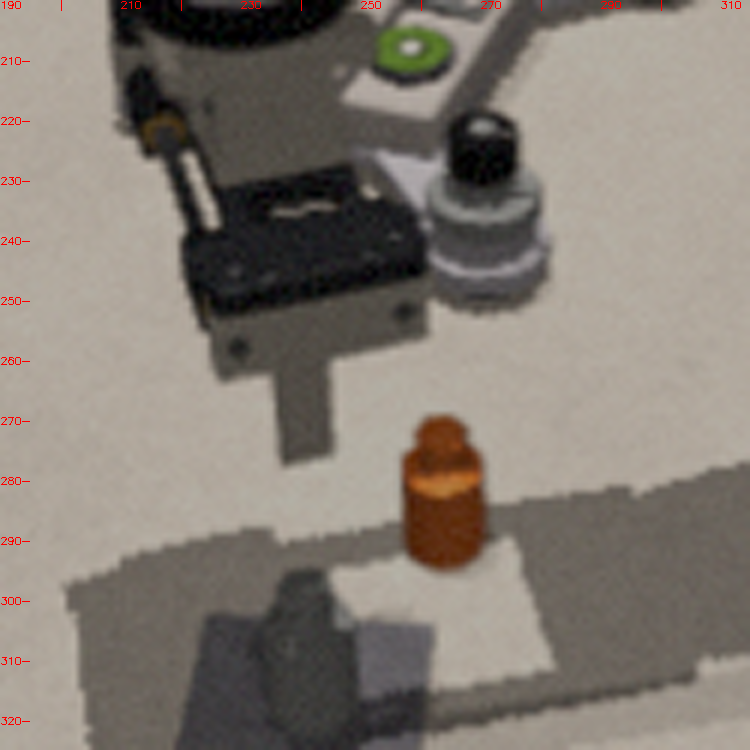

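The ring's line now meets the lug's line at about (256,228), and the bubble is centred. On to the weight.

Request:
arm_command --targets '[[[0.2,-0.1,0.19,0,0,0],[0.5,0,0,0,0,0],[0.5,0,0,0,0,0],[0.5,0,0,0,0,0],[0.5,0,0,0,0,0],[0.4,0,0,0,0,0],[0.3,0,0,0,0,0],[0.2,0,0,0,0,0],[0.15,0,0,0,0,0],[0.05,0,0,0,0,0],[0,0,0,0,0,0],[0,0,0,0,0,0]]]'

```text
t: 15.3
tool_pos: [0.5105, 0.3862, 0.0199]
orientation: [0.623, 0.335, 0.622, -0.335]
contact_force: [0.4, 0.1, 0.2]
width: 0.0698
```

Run:
```python
from h import *
to([.51,.3855,.018])
t=read_camera('top')[:,:,::-1].copy()
s=read_camera('side')[:,:,::-1].copy()
crop(s,190,240,100,100,6,'pics/k2.png');crop(t,90,180,120,80,6,'pics/k1.png')
```

```text
t 15.3 tcp [0.5105 0.3862 0.0199] jaw yaw -0.987 tilt(tool) /0.12 [ 0.     0.002 -0.011] q6 1.461 w 0.0698 F [0.4 0.1 0.2] M [ 0.    0.18 -0.03]
shift units [ 0.039 -0.017  0.007]
```

View pics/k1.png

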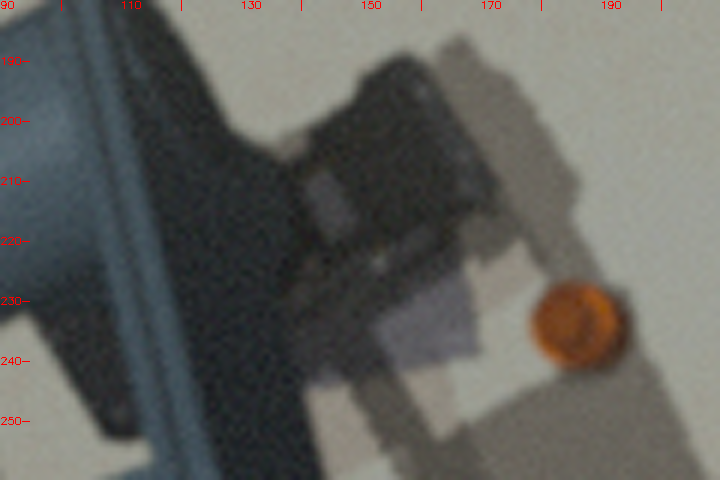

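View pics/k2.png

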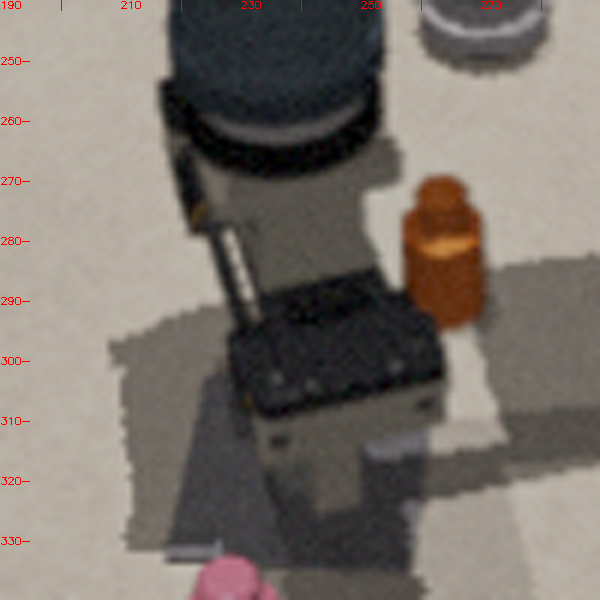

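The gripper surrounds the weight on the pad; orange and pink are clear. Closing.

Request:
arm_command --targets '[[[0,0,0,0,0,0],[0,0,0,0,0,0],[0,0,0,0,0,0],[0,0,0,0,0,0],[0,0,0,0,0,0],[0,0,0,0,0,0]]]' --hand -1 --squeeze 30

```text
t: 16.0
tool_pos: [0.5099, 0.3861, 0.0192]
orientation: [0.623, 0.335, 0.623, -0.335]
contact_force: [-0.3, 0.3, 0.3]
width: 0.0377
```

Run:
```python
from h import *
to(None)
```

```text
t 16.0 tcp [0.5099 0.3861 0.0192] jaw yaw -0.987 tilt(tool) /0.12 [ 0.    -0.002 -0.   ] q6 1.461 w 0.0377 F [-0.3  0.3  0.3] M [ 0.05  0.29 -0.05]
```

Request:
arm_command --targets '[[[-0.1,0,0,0,0,0],[-0.2,0,0,0,0,0],[-0.4,0,0,0,0,0],[-0.5,0,0,0,0,0],[-0.5,0,0,0,0,0],[-0.5,0,0,0,0,0],[-0.5,0,0,0,0,0],[-0.4,0,0,0,0,0],[-0.2,0,0,0,0,0],[-0.1,0,0,0,0,0],[0,0,0,0,0,0]]]'

```text
t: 17.1
tool_pos: [0.5099, 0.3858, 0.1892]
orientation: [0.623, 0.335, 0.623, -0.335]
contact_force: [0.3, 0.1, -4.7]
width: 0.0374
```

Run:
```python
from h import *
to([.679,-.072,.19])
t=read_camera('top')[:,:,::-1].copy()
s=read_camera('side')[:,:,::-1].copy()
crop(s,190,220,120,120,5,'pics/l2.png');bub(t)
```

```text
t 17.1 tcp [0.5099 0.3858 0.1892] jaw yaw -0.987 tilt(tool) /0.12 [0.    0.001 0.001] q6 1.461 w 0.0374 F [ 0.3  0.1 -4.7] M [-0.03  0.12 -0.03]
shift units [-0.017 -2.225  9.504]
level px [296.01 191.36] ax [16.2 16.2] bubble [296.04 191.29] off balance mm [ 0.18 -0.07] norm 0.19 along -0.14
```

View pics/l2.png

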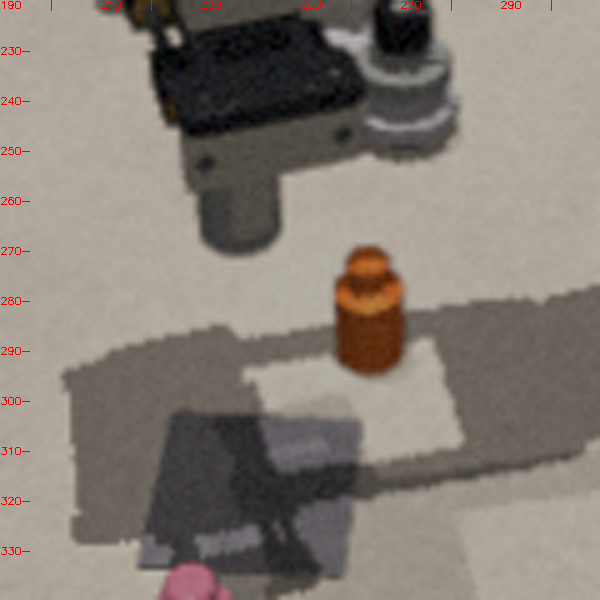

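The weight is held upright and lifted (4.7 N load). I carry it to the pan.

Request:
arm_command --targets '[[[0,-0.04,0.15,0,0,0],[0,-0.07,0.3,0,0,0],[0,-0.12,0.5,0,0,0],[0,-0.14,0.6,0,0,0],[0,-0.14,0.6,0,0,0],[0,-0.14,0.6,0,0,0],[0,-0.14,0.6,0,0,0],[0,-0.14,0.6,0,0,0],[0,-0.14,0.6,0,0,0],[0,-0.14,0.6,0,0,0],[0,-0.14,0.6,0,0,0],[0,-0.14,0.6,0,0,0],[0,-0.14,0.6,0,0,0],[0,-0.14,0.6,0,0,0],[0,-0.14,0.6,0,0,0],[0,-0.14,0.6,0,0,0],[0,-0.12,0.5,0,0,0],[0,-0.07,0.25,0,0,0],[0,0,0,0,0,0],[0,0,0,0,0,0]]]'

```text
t: 19.2
tool_pos: [0.6777, -0.0718, 0.1887]
orientation: [0.622, 0.335, 0.623, -0.335]
contact_force: [-0.3, 0.5, -4.5]
width: 0.0379
```

Run:
```python
from h import *
to([.679,-.072,.1015])
t=read_camera('top')[:,:,::-1].copy()
s=read_camera('side')[:,:,::-1].copy()
crop(s,180,110,120,120,5,'pics/m2.png');crop(t,270,110,120,100,6,'pics/m1.png')
```

```text
t 19.2 tcp [ 0.6777 -0.0718  0.1887] jaw yaw -0.988 tilt(tool) /0.12 [-0.    -0.013  0.003] q6 0.718 w 0.0379 F [-0.3  0.5 -4.5] M [0.   0.16 0.02]
shift units [1.744 0.018 0.018]
```

View pics/m2.png

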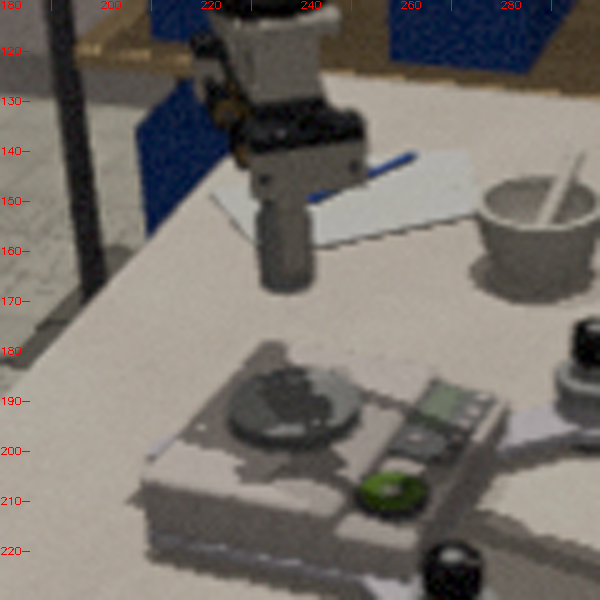

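View pics/m1.png

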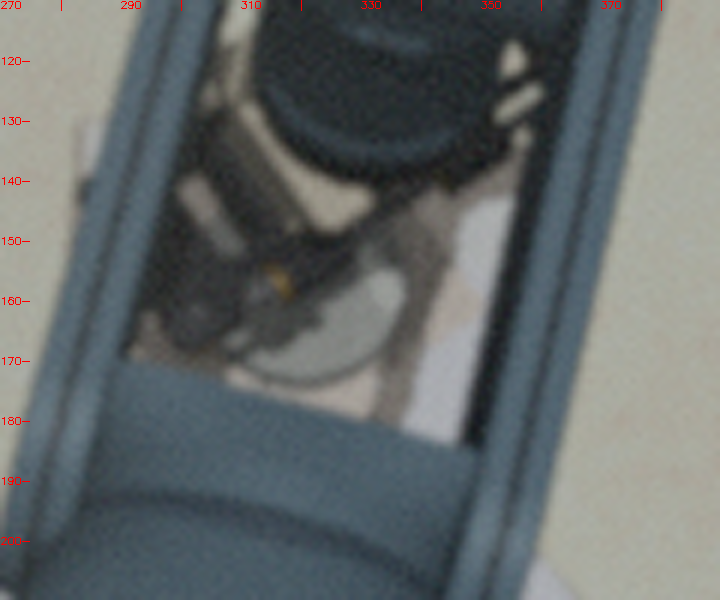

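Request:
arm_command --targets '[[[0.15,0.02,0.02,0,0,0],[0.3,0,0,0,0,0],[0.4,0,0,0,0,0],[0.3,0,0,0,0,0],[0.2,0,0,0,0,0],[0.1,0,0,0,0,0],[0.1,0,0,0,0,0],[0.05,0,0,0,0,0],[0,0,0,0,0,0],[0,0,0,0,0,0]]]'

```text
t: 20.3
tool_pos: [0.6801, -0.0725, 0.1098]
orientation: [0.623, 0.335, 0.622, -0.335]
contact_force: [0.6, 0.5, -4.6]
width: 0.0377
```

Run:
```python
from h import *
to([.679,-.072,.1002])
s=read_camera('side')[:,:,::-1].copy()
crop(s,190,140,90,80,8,'pics/n2.png')
print(proj('side',[[.679,-.072,.085]]))
```

```text
t 20.3 tcp [ 0.6801 -0.0725  0.1098] jaw yaw -0.987 tilt(tool) /0.12 [ 0.     0.007 -0.006] q6 0.718 w 0.0377 F [ 0.6  0.5 -4.6] M [-0.07  0.21 -0.01]
shift units [ 0.191 -0.013 -0.021]
[[238.615972   189.31156404]]
```

View pics/n2.png

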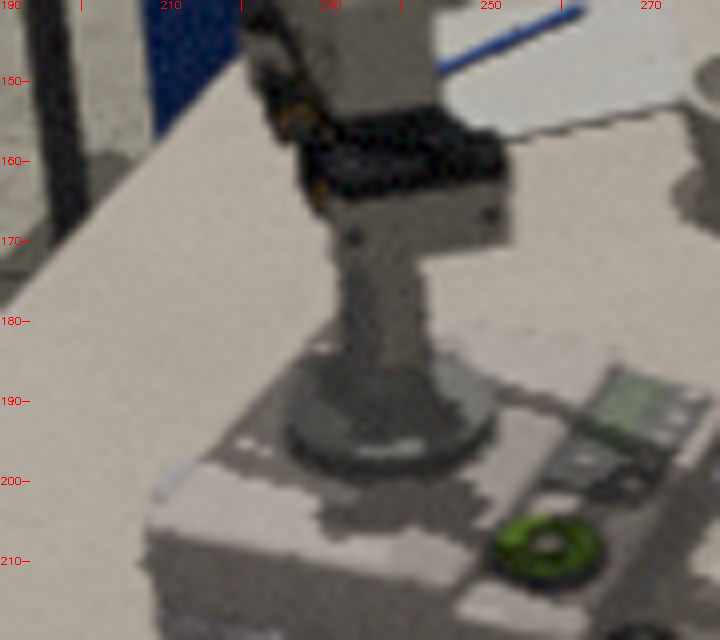

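Request:
arm_command --targets '[[[0.05,0,0,0,0,0],[0.05,0,0,0,0,0],[0.03,0,0,0,0,0],[0.02,0,0,0,0,0],[0.02,0,0,0,0,0],[0.01,0,0,0,0,0],[0,0,0,0,0,0]]]'

```text
t: 21.05
tool_pos: [0.6798, -0.0724, 0.1002]
orientation: [0.623, 0.335, 0.623, -0.335]
contact_force: [-0.3, -0.3, -4.8]
width: 0.0373
```

Request:
arm_command --targets '[[[0.01,0,0,0,0,0],[0.01,0,0,0,0,0],[0,0,0,0,0,0]]]'

```text
t: 21.35
tool_pos: [0.6798, -0.0723, 0.1002]
orientation: [0.623, 0.335, 0.622, -0.335]
contact_force: [-4.1, 0.5, 3.7]
width: 0.038
```

Contact is made (the force went from -4.8 to +3.7 N). I release.

Request:
arm_command --targets '[[[0,0,0,0,0,0],[0,0,0,0,0,0],[0,0,0,0,0,0],[0,0,0,0,0,0],[0,0,0,0,0,0],[0,0,0,0,0,0]]]' --hand 0.6

```text
t: 21.95
tool_pos: [0.6798, -0.0724, 0.0991]
orientation: [0.623, 0.335, 0.623, -0.335]
contact_force: [-1.0, -0.1, 0.4]
width: 0.0735
```

Run:
```python
from h import *
to(None)
s=read_camera('side')[:,:,::-1].copy()
crop(s,190,140,90,80,8,'pics/o2.png')
```

```text
t 21.95 tcp [ 0.6798 -0.0724  0.0991] jaw yaw -0.987 tilt(tool) /0.12 [0. 0. 0.] q6 0.718 w 0.0735 F [-1.  -0.1  0.4] M [-0.07  0.1   0.02]
```

View pics/o2.png

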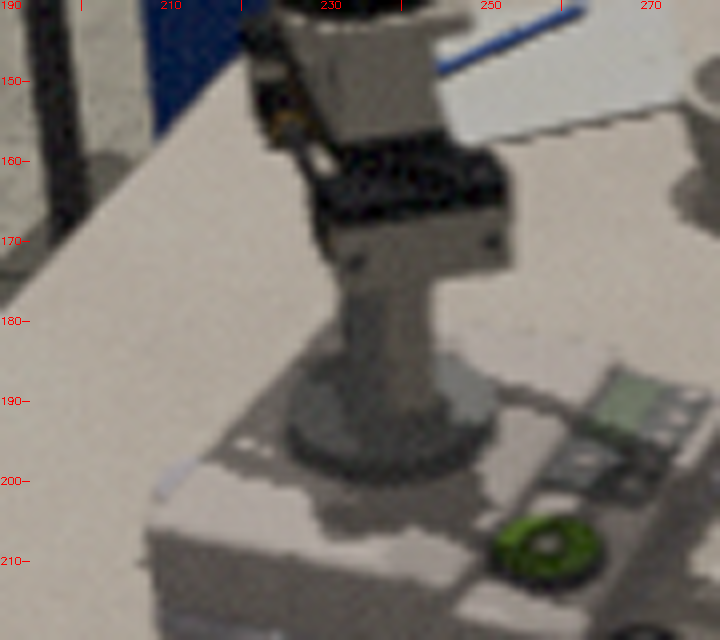

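The weight stands and the fingers are open. I rise straight up and then move aside towards +y to look.

Request:
arm_command --targets '[[[-0.1,0,0,0,0,0],[-0.3,0,0,0,0,0],[-0.5,0,0,0,0,0],[-0.6,0,0,0,0,0],[-0.6,0,0,0,0,0],[-0.5,0,0,0,0,0],[-0.3,0,0,0,0,0],[0,0.1,-0.3,0,0,0],[0,0.2,-0.6,0,0,0],[0,0.2,-0.6,0,0,0],[0,0.2,-0.6,0,0,0],[0,0.2,-0.6,0,0,0],[0,0.2,-0.6,0,0,0],[0,0.2,-0.6,0,0,0],[0,0.2,-0.6,0,0,0],[0,0.2,-0.6,0,0,0],[0,0.1,-0.3,0,0,0],[0,0,0,0,0,0],[0,0,0,0,0,0]]]'

```text
t: 23.9
tool_pos: [0.6059, 0.2022, 0.244]
orientation: [0.623, 0.334, 0.623, -0.335]
contact_force: [0.2, -0.3, -0.2]
width: 0.0747
```

Run:
```python
from h import *
to(None)
t=read_camera('top')[:,:,::-1].copy();bub(t)
s=read_camera('side')[:,:,::-1].copy()
crop(s,190,130,130,120,6,'pics/p2.png');crop(t,236,115,160,125,5,'pics/p1.png')
cv2.imwrite('pics/pt.png',t);print(proj('top',[[.679,-.072,.155]]),proj('side',[[.679,-.072,.155]]))
```

```text
t 23.9 tcp [0.6059 0.2022 0.244 ] jaw yaw -0.986 tilt(tool) /0.12 [0.    0.005 0.005] q6 1.135 w 0.0747 F [ 0.2 -0.3 -0.2] M [-0.04  0.08  0.04]
level px [296.01 191.36] ax [16.4 16.5] bubble [296.04 191.29] off balance mm [ 0.17 -0.07] norm 0.18 along -0.14
[[322.11823611 149.43635806]] [[237.33053771 171.03576254]]
```

View pics/p1.png

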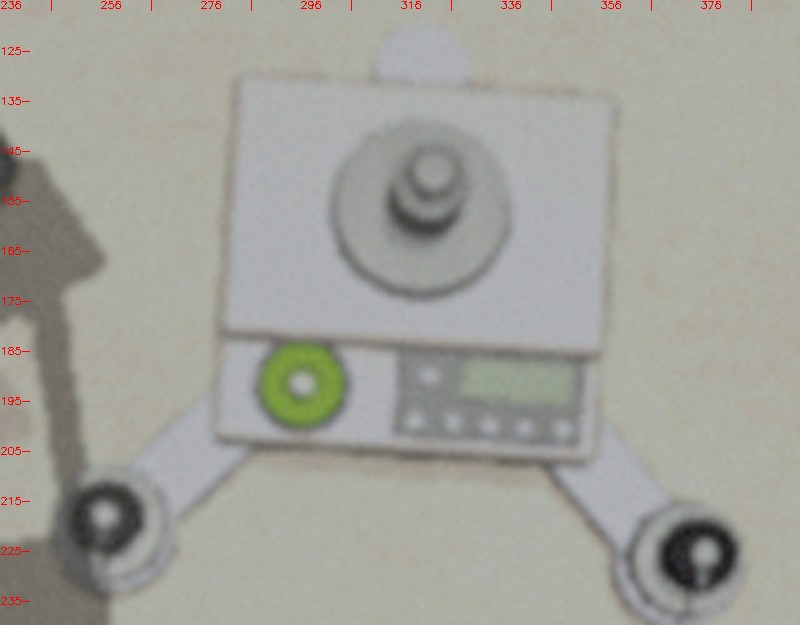

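View pics/p2.png

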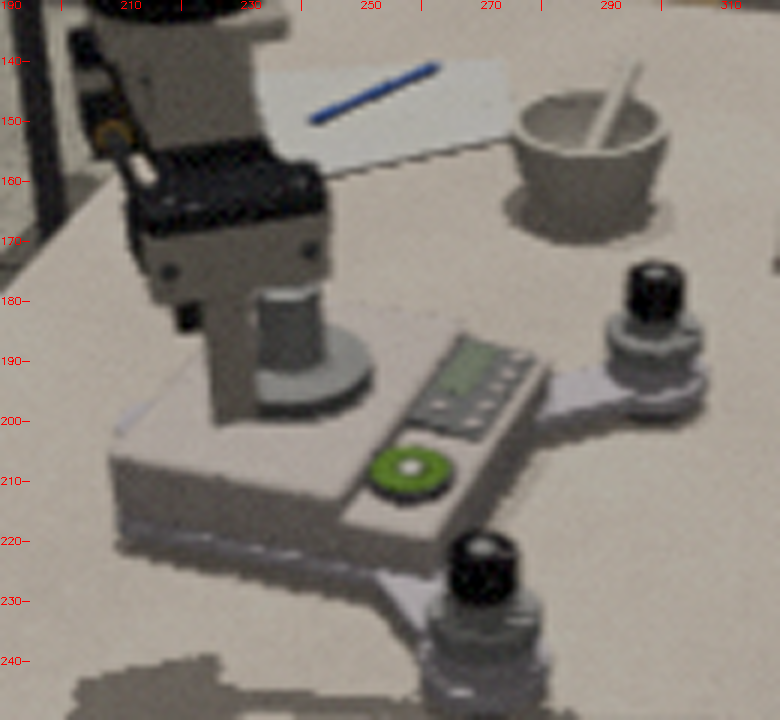

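View pics/pt.png

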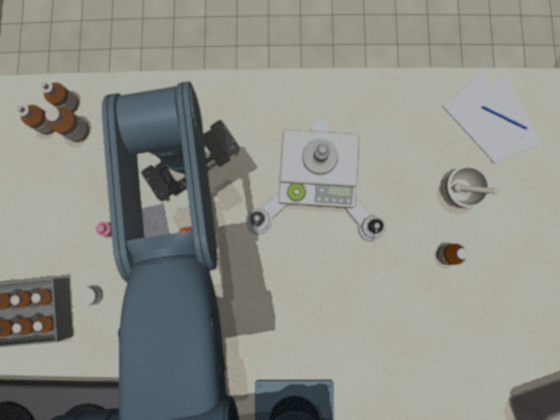

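The head sits at (322.8,149.2), against (322.1,149.4) predicted for the pan's middle, so it is about 2 mm off. The weight is upright, the bubble centred and the lines meet, so I hand the job in.

```bash
python3 -c "
from rig import robot
print(robot.close_job())"
```

```text
the job is handed in; nothing more can be done
None
```

The balance is ready for its calibration check, and I handed the job in at about 24 s of the 64 s allowed. No verdict was reported.

- **Levelling:** I turned the knob about 0.9 rad clockwise, which took the bubble from 7.2 mm off the level's middle to about 0.2 mm. I let the knob go before touching the lock ring.
- **Lock ring:** I turned it about 1.3 rad clockwise, until the wrist torque rose to about 0.74 N m at its stop. In the top view its black line meets the line on the lug. The bubble was still about 0.2 mm off in the last picture.
- **Check weight:** I lifted it from its pad, lowered it onto the pan with about 8 N at touch-down, and let it go. In the last top view it stands upright about 2 mm from the pan's middle. In the side view the gripper hid its head, so that view did not confirm the weight's position.
- **Surroundings:** The last top view shows the bottle, mortar and tub where they were, and no contact with them was seen. I checked this by eye and did not measure their positions. I did not touch the look-alikes. The orange one was partly hidden by the arm in that picture.

No check failed. While the gripper hung over the level, the image measurement briefly read 0.4–0.7 mm and once gave no reading, because the gripper covered part of the glass. It returned to about 0.15 mm once the view was clear.

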